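Load the spectrometer's carrier with the white sample bottles

TASK

Load the carrier tray for the next run: stand each of the four white sample bottles upright in the middle of the pad of its cap's colour. The two brown (amber) bottles with the same kind of caps belong to another run: leave them standing where they are.

Things in the scene. Friction and masses are not known exactly. Their poses are not given: they have to be found in the camera images.
- white_red_mid (a point): the WHITE opaque sample bottle with the red cap, round and upright, 40 mm in diameter up to a shoulder 58 mm above its foot, then a 28 mm cap, 80 mm tall in all; about 60 to 130 g. The point is its centre, half-way up (40 mm above its foot), on its axis; its z axis points up to the cap. It starts standing on the flat blue mat (3 mm thick), at least 70 mm from the next bottle, centre to centre; loose black spare caps, 13 mm high, lie between the bottles
- white_blue_mid (a point): the WHITE opaque sample bottle with the blue cap, round and upright, 40 mm in diameter up to a shoulder 58 mm above its foot, then a 28 mm cap, 80 mm tall in all; about 60 to 130 g. The point is its centre, half-way up (40 mm above its foot), on its axis; its z axis points up to the cap. It starts standing on the flat blue mat (3 mm thick), at least 70 mm from the next bottle, centre to centre; loose black spare caps, 13 mm high, lie between the bottles
- white_green_mid (a point): the WHITE opaque sample bottle with the green cap, round and upright, 40 mm in diameter up to a shoulder 58 mm above its foot, then a 28 mm cap, 80 mm tall in all; about 60 to 130 g. The point is its centre, half-way up (40 mm above its foot), on its axis; its z axis points up to the cap. It starts standing on the flat blue mat (3 mm thick), at least 70 mm from the next bottle, centre to centre; loose black spare caps, 13 mm high, lie between the bottles
- white_yellow_mid (a point): the WHITE opaque sample bottle with the yellow cap, round and upright, 40 mm in diameter up to a shoulder 58 mm above its foot, then a 28 mm cap, 80 mm tall in all; about 60 to 130 g. The point is its centre, half-way up (40 mm above its foot), on its axis; its z axis points up to the cap. It starts standing on the flat blue mat (3 mm thick), at least 70 mm from the next bottle, centre to centre; loose black spare caps, 13 mm high, lie between the bottles
- amber_blue_mid (a point): look-alike that stays: the dark brown (amber) bottle with the blue cap, of the same size and shape as the white ones, round and upright, 40 mm in diameter up to a shoulder 58 mm above its foot, then a 28 mm cap, 80 mm tall in all; about 60 to 130 g. The point is its centre, half-way up (40 mm above its foot), on its axis; its z axis points up to the cap. It stands among the white bottles on the mat
- amber_green_mid (a point): look-alike that stays: the dark brown (amber) bottle with the green cap, of the same size and shape as the white ones, round and upright, 40 mm in diameter up to a shoulder 58 mm above its foot, then a 28 mm cap, 80 mm tall in all; about 60 to 130 g. The point is its centre, half-way up (40 mm above its foot), on its axis; its z axis points up to the cap. It stands among the white bottles on the mat
- pad_red_top (a point): the red round pad, 50 mm in diameter, 3 mm thick, fixed on the floor of the white carrier tray; the point is the centre of its top face, 8 mm above the table, z up. The four pads stand in one row, 62 mm apart, in a colour order that changes, in a fixed open tray of 270 by 110 mm, wall top 20 mm above the table and 5 mm thick; the row runs along the tray's middle
- pad_blue_top (a point): the blue round pad, 50 mm in diameter, 3 mm thick, fixed on the floor of the white carrier tray; the point is the centre of its top face, 8 mm above the table, z up. The four pads stand in one row, 62 mm apart, in a colour order that changes, in a fixed open tray of 270 by 110 mm, wall top 20 mm above the table and 5 mm thick; the row runs along the tray's middle
- pad_green_top (a point): the green round pad, 50 mm in diameter, 3 mm thick, fixed on the floor of the white carrier tray; the point is the centre of its top face, 8 mm above the table, z up. The four pads stand in one row, 62 mm apart, in a colour order that changes, in a fixed open tray of 270 by 110 mm, wall top 20 mm above the table and 5 mm thick; the row runs along the tray's middle
- pad_yellow_top (a point): the yellow round pad, 50 mm in diameter, 3 mm thick, fixed on the floor of the white carrier tray; the point is the centre of its top face, 8 mm above the table, z up. The four pads stand in one row, 62 mm apart, in a colour order that changes, in a fixed open tray of 270 by 110 mm, wall top 20 mm above the table and 5 mm thick; the row runs along the tray's middle

How it is judged:
By the outcome, as a careful person would: the job done as asked, in the order asked, and still so for the second after the job is handed in, with the robot touching nothing.
It also fails if it takes over 99 s, if anything falls off the work surface, if the arm or the gripper's body presses on something with over 40 N, if the wrist force passes 120 N, or if a joint passes its speed limit or range.

ROBOT

A 7-joint arm with a two-finger parallel gripper is mounted at the origin on the work surface. World frame = base frame: x ahead of the robot, y to its left, z up, the work surface at z = 0. Lengths are in m, angles in rad, forces in N, time in s.
With the tool pointing down it reaches from about 0.425 to 0.975 m from the base axis. Payload 16.7 kg.
Tool frame: the origin (TCP) lies at the very end of the fingers, on their centre line; the grasp point (between the pads) lies 19 mm behind it (bot.grip_point_offset is the distance from the TCP to the grasp point, in m); z points along the fingers, x is the direction in which the jaws open and shut, and the axes are right-handed (so a half turn about z gives the same grasp; the last joint's range is limited). The gripper opens to 85 mm and grips with 20 to 120 N. Pads are 22 mm wide; open, the fingers measure 114 mm over their backs; the gripper's body (76 mm by 85 mm) begins 54 mm behind the grasp point. The pads swing forward as they close: fully open they stand 13 mm farther back than shut.
Start: joints at [1.198, 0.426, 0.074, 1.606, -0.034, 1.111, -0.067], TCP at [0.15, -0.658, 0.192] pointing down, gripper open.
Joint ranges: [-2.85, 2.85], [-0.5, 2.14], [-1.23, 1.37], [0.21, 2.46], [-1.02, 4.16], [0.16, 2.05], [-2.73, 2.73]. Speed limits (rad/s): [1.89, 1.89, 2.39, 2.39, 3.01, 3.01, 3.01].

INTERFACE

Orientations are given as a unit quaternion [x, y, z, w].
In Python, from station import bot, gripper_to, solver, monitor, camera, workorder gives the robot as it stands. Calls block until the motion is done:
- bot.reach(position, orientation): joint-space move of the TCP to a pose.
- bot.movel(position, rotation=None, vel=0.15, guard=None): straight line of the TCP; rotation=None keeps the orientation; vel is the mean speed in m/s. With guard (N) it stops when the force on the tool has changed by that much, and returns True; else False.
- bot.movej(angles): joint-space move.
- gripper_to(opening, newtons=None): finger opening in m; newtons is the grip in N (None keeps the last); returns when the fingers have stopped.
- bot.wait(seconds).
- solver.inverse_kinematics(position, orientation): joint angles nearest the present ones, or None.
- monitor.sense(): the state.
- camera(name): name is "scene" or "side" or "wrist"; returns a dict with "image" (400x640x3 uint8, red, green, blue), "K" (3x3 intrinsics, pixels), "T" (4x4, takes a point from camera to world coordinates). Camera axes: x right, y down, z forward; pixel columns grow to the right and rows downward; lengths in m; the calibration is good to about 2 mm. A picture is of the moment at which its call begins. There is no depth.
A pose or a line that the arm cannot do raises bot.IKError and nothing moves.
- workorder.close_job(): hands the job in, once; it reports no verdict.
The state is a dict: "time_s": time; "joint_positions": joint angles; "joint_velocities": joint speeds; "effort": joint torques, N m; "tool_pos": TCP position; "tcp_rot": TCP orientation; "contact_force": force on the tool from outside, world axes, zero at the start; "wrist_torque": the same for the moment, N m; "width": finger opening in m.
Only numpy, scipy, OpenCV 4.12 (cv2) and the standard library are available. Lean on these libraries where they do the work, as an engineer would, in place of code of your own. Each camera call takes 0.05 s, during which the arm holds its last target.

## Working session

There is one attempt and no reset: what is moved stays moved. The work goes in short steps, each a Python script; the robot and the scene stay as the last script left them, time stands still between calls to the robot, and variables do not carry over. Pictures are saved under pics/ and viewed, and the job is handed in when it is done.

```bash
ls; mkdir -p pics; python3 - <<'E'
from station import bot, camera, monitor
import cv2
for n in ["scene","side","wrist"]:
    c=camera(n); cv2.imwrite(f"pics/{n}0.png",c["image"][:,:,::-1]); print(n,c["K"].round(1).tolist(),c["T"].round(3).tolist())
s=monitor.sense(); print(s["time_s"],s["tool_pos"],s["tcp_rot"],s["width"],bot.grip_point_offset)
E
```

```text
pics
scene [[391.8, 0.0, 321.1], [0.0, 391.8, 195.1], [0.0, 0.0, 1.0]] [[-0.559, 0.552, -0.619, 0.975], [0.829, 0.372, -0.417, 0.3], [0.001, -0.746, -0.666, 0.527], [0.0, 0.0, 0.0, 1.0]]
side [[503.2, 0.0, 326.5], [0.0, 503.2, 198.7], [0.0, 0.0, 1.0]] [[-0.922, -0.287, 0.261, 0.259], [-0.388, 0.694, -0.607, 0.652], [-0.007, -0.661, -0.751, 0.907], [0.0, 0.0, 0.0, 1.0]]
wrist [[291.9, 0.0, 321.3], [0.0, 291.9, 197.2], [0.0, 0.0, 1.0]] [[0.222, -0.933, -0.284, 0.222], [-0.975, -0.212, -0.064, -0.643], [-0.0, 0.291, -0.957, 0.374], [0.0, 0.0, 0.0, 1.0]]
0.15 [ 0.14967941 -0.65783506  0.19116749] [ 7.81629071e-01 -6.23743340e-01 -4.08841819e-04 -2.72426834e-04] 0.08541417140675936 0.0187
```

View pics/scene0.png

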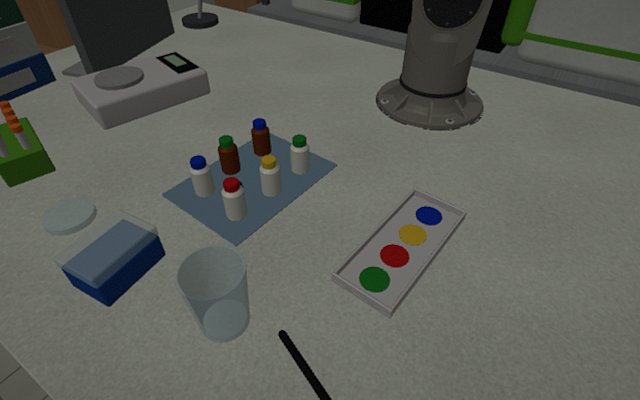

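View pics/side0.png

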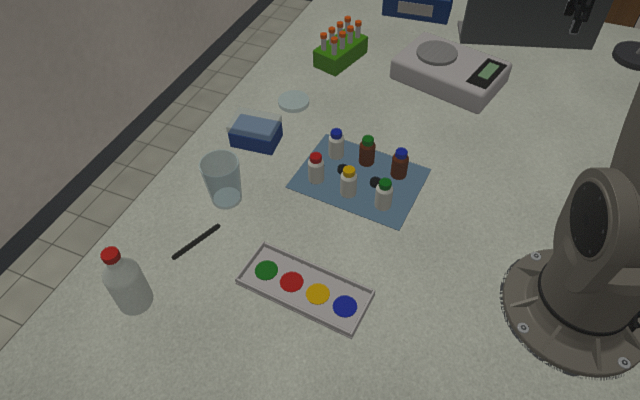

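View pics/wrist0.png

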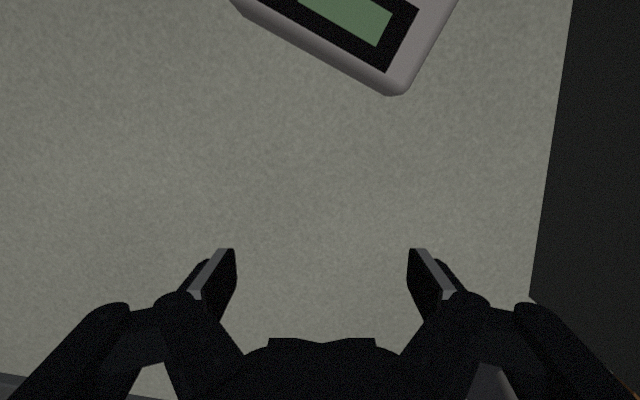

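The scene view shows white bottles at about (202,175) blue, (234,198) red, (270,175) yellow and (299,155) green. Amber bottles are at (229,155) and (261,138), and the pads run from (375,279) green to (429,215) blue. Next I'll measure positions in both views.

```bash
cat > h.py <<'E'
import numpy as np, cv2
from station import bot, gripper_to, solver, monitor, camera, workorder
def masks(img):
    hsv=cv2.cvtColor(img,cv2.COLOR_RGB2HSV); h,s,v=cv2.split(hsv)
    st=(s>150)&(v>70)
    return {"red":st&((h<6)|(h>172)),"yellow":st&(h>18)&(h<32),"green":st&(h>45)&(h<80),"blue":st&(h>108)&(h<130)}
def ray(c,uv):
    T=c["T"]; d=T[:3,:3]@np.linalg.inv(c["K"])@np.array([uv[0],uv[1],1.]); return T[:3,3],d/np.linalg.norm(d)
def onplane(c,uv,z):
    o,d=ray(c,uv); return o+d*(z-o[2])/d[2]
def tri(rays):
    A=sum(np.eye(3)-np.outer(d,d) for o,d in rays); b=sum((np.eye(3)-np.outer(d,d))@o for o,d in rays)
    p=np.linalg.solve(A,b); r=[np.linalg.norm((np.eye(3)-np.outer(d,d))@(p-o)) for o,d in rays]; return p,max(r)
def blobs(c,amin=25):
    out=[]
    for k,m in masks(c["image"]).items():
        n,l,s,ce=cv2.connectedComponentsWithStats(m.astype(np.uint8))
        for i in range(1,n):
            if s[i,4]>=amin: out.append((k,ce[i],s[i].tolist()))
    return out
E
python3 - <<'E'
from h import *
for n in ["scene","side"]:
    c=camera(n)
    for k,ce,s in blobs(c):
        below=c["image"][min(399,s[1]+s[3]+8),min(639,int(ce[0]))]
        print(n,k,ce.round(1),s,"cap",onplane(c,ce,.075).round(3)[:2],"pad",onplane(c,ce,.008).round(3)[:2],below)
E
```

```text
scene red [229.9 183.6] [223, 177, 16, 16, 173] cap [ 0.62  -0.136] pad [ 0.567 -0.2  ] [101 102  95]
scene red [394.1 255.4] [380, 244, 29, 23, 502] cap [0.605 0.181] pad [0.55  0.164] [111 108 106]
scene yellow [268.3 161.5] [261, 155, 15, 14, 171] cap [ 0.53  -0.121] pad [ 0.464 -0.184] [103 102  95]
scene yellow [412.1 234.4] [399, 225, 27, 20, 429] cap [0.551 0.186] pad [0.488 0.169] [112 110 108]
scene green [ 18.1 141.5] [0, 118, 42, 46, 795] cap [ 0.764 -0.589] pad [ 0.733 -0.721] [27 51 12]
scene blue [257.9 123.2] [253, 119, 12, 11, 92] cap [ 0.435 -0.229] pad [ 0.356 -0.308] [48 21  5]
scene blue [196.1 160.7] [190, 156, 15, 13, 117] cap [ 0.606 -0.238] pad [ 0.551 -0.317] [103 102  96]
scene blue [428.3 215.3] [416, 207, 26, 18, 364] cap [0.497 0.19 ] pad [0.426 0.174] [113 112 108]
side red [315.3 157.1] [310, 152, 12, 11, 102] cap [ 0.624 -0.132] pad [ 0.653 -0.195] [100 101  94]
side red [110. 255.] [101, 247, 19, 18, 262] cap [0.892 0.285] pad [0.943 0.255] [123 124 117]
side red [291.1 281.5] [280, 272, 23, 20, 351] cap [0.529 0.201] pad [0.55  0.165] [142 139 136]
s
[... 199 characters left out ...]
38]
side green [339.6  48.3] [314, 32, 53, 33, 457] cap [ 0.744 -0.587] pad [ 0.783 -0.687] [ 95 107  80]
side green [367.6 138.6] [363, 136, 10, 6, 50] cap [ 0.531 -0.241] pad [ 0.553 -0.313] [62 41 32]
side green [384.6 182. ] [379, 178, 12, 9, 77] cap [ 0.446 -0.117] pad [ 0.461 -0.179] [102 102  95]
side green [265.7 270. ] [256, 261, 21, 18, 221] cap [0.586 0.196] pad [0.612 0.16 ] [141 137 134]
side blue [335.9 132.9] [331, 129, 11, 10, 78] cap [ 0.611 -0.231] pad [ 0.639 -0.302] [100 100  96]
side blue [400.9 152.7] [396, 148, 11, 11, 90] cap [ 0.441 -0.224] pad [ 0.455 -0.294] [62 43 35]
side blue [344.4 306.1] [333, 296, 24, 21, 387] cap [0.414 0.211] pad [0.427 0.175] [142 139 136]
```

```bash
sed -i 's/st=(s>150)&(v>70)/st=(s>130)\&(v>40)/' h.py; python3 - <<'E'
from h import *
S={n:camera(n) for n in ["scene","side"]}
B={n:blobs(S[n]) for n in S}
for k,ce,s in B["scene"]:
    if s[4]>700: continue
    for k2,ce2,s2 in B["side"]:
        if k2!=k: continue
        p,r=tri([ray(S["scene"],ce),ray(S["side"],ce2)])
        if r<.004: print(k,ce.round(),ce2.round(),p.round(4),round(r,4),s[4],s2[4])
from scipy.spatial.transform import Rotation as R
# orientation candidates, IK check
row=np.array([-.062,.005]); a0=np.arctan2(row[1],row[0])
for extra in (np.pi/2,-np.pi/2):
    a=a0+extra
    x=np.array([np.cos(a),np.sin(a),0]);z=np.array([0,0,-1.]);q=R.from_matrix(np.c_[x,np.cross(z,x),z]).as_quat()
    print(q.round(4).tolist())
    for xy in [(.622,-.134),(.532,-.12),(.446,-.117),(.6085,-.2345),(.612,.16),(.55,.1645),(.4885,.1695),(.4265,.1745)]:
        for h in (.03,.16):
            j=solver.inverse_kinematics([*xy,h],q); print(xy,h,None if j is None else np.round(j,2).tolist())
E
```

```text
red [231. 184.] [315. 157.] [ 0.6224 -0.1298  0.0776] 0.0007 211 115
red [394. 255.] [291. 281.] [0.5503 0.1642 0.0082] 0.0004 506 366
yellow [268. 161.] [348. 171.] [ 0.5335 -0.1176  0.0778] 0.0009 180 128
yellow [412. 234.] [317. 294.] [0.4885 0.1695 0.0081] 0.0004 435 391
green [225. 141.] [367. 139.] [ 0.5297 -0.2341  0.0786] 0.0003 142 65
green [299. 141.] [385. 183.] [ 0.4437 -0.1118  0.0782] 0.0001 139 111
green [374. 279.] [266. 270.] [0.6119 0.159  0.0078] 0.0004 586 313
blue [259. 124.] [401. 153.] [ 0.44   -0.2214  0.0774] 0.0008 133 109
blue [198. 162.] [336. 133.] [ 0.6098 -0.2282  0.0774] 0.0008 177 92
blue [428. 215.] [344. 306.] [0.4269 0.1749 0.0082] 0.0006 368 401
[-0.6781, 0.735, 0.0, 0.0]
(0.622, -0.134) 0.03 [0.26, 0.55, -0.19, 1.81, 0.14, 0.8, -1.66]
(0.622, -0.134) 0.16 [0.31, 0.41, -0.26, 1.71, 0.12, 1.04, -1.64]
(0.532, -0.12) 0.03 [0.3, 0.43, -0.24, 2.02, 0.15, 0.71, -1.69]
(0.532, -0.12) 0.16 [0.38, 0.27, -0.33, 1.91, 0.1, 0.98, -1.64]
(0.446, -0.117) 0.03 [0.37, 0.33, -0.29, 2.2, 0.16, 0.64, -1.68]
(0.446, -0.117) 0.16 [0.47, 0.13, -0.38, 2.08, 0.06, 0.94,
[... 1008 characters left out ...]
 -0.117) 0.16 [0.79, 0.17, -0.73, 2.07, 0.14, 0.95, 1.48]
(0.6085, -0.2345) 0.03 [0.7, 0.63, -0.58, 1.75, 0.43, 0.89, 1.41]
(0.6085, -0.2345) 0.16 [0.73, 0.49, -0.62, 1.66, 0.31, 1.1, 1.51]
(0.612, 0.16) 0.03 [0.32, 0.74, -0.95, 1.79, 0.71, 1.0, 0.57]
(0.612, 0.16) 0.16 [0.39, 0.6, -1.06, 1.69, 0.56, 1.19, 0.68]
(0.55, 0.1645) 0.03 [0.41, 0.74, -1.11, 1.92, 0.79, 1.01, 0.43]
(0.55, 0.1645) 0.16 [0.44, 0.51, -1.1, 1.82, 0.5, 1.12, 0.65]
(0.4885, 0.1695) 0.03 [0.44, 0.68, -1.16, 2.04, 0.78, 0.95, 0.35]
(0.4885, 0.1695) 0.16 [0.45, 0.39, -1.1, 1.94, 0.4, 1.05, 0.66]
(0.4265, 0.1745) 0.03 [0.37, 0.54, -1.09, 2.16, 0.67, 0.83, 0.35]
(0.4265, 0.1745) 0.16 [0.51, 0.28, -1.17, 2.05, 0.31, 1.0, 0.67]
```

Pad heights come out at 8 mm and cap blobs at 77–79 mm, as expected, and all spacings are plausible. I'll move over the mat and check with the wrist view.

```bash
python3 - <<'E'
from h import *
q=[0.735,0.6781,0,0]
bot.reach([.56,-.17,.26],q)
c=camera("wrist"); cv2.imwrite("pics/w1.png",c["image"][:,:,::-1])
print(c["T"].round(3).tolist(), monitor.sense()["time_s"], monitor.sense()["joint_positions"])
for k,ce,s in blobs(c,100): print(k,ce.round(1),s,"top",onplane(c,ce,.083).round(4)[:2],"mid",onplane(c,ce,.078).round(4)[:2])
E
```

```text
[[0.082, 0.953, 0.291, 0.486], [0.997, -0.079, -0.025, -0.166], [-0.001, 0.292, -0.957, 0.443], [0.0, 0.0, 0.0, 1.0]] 2.6917 [ 0.72750078  0.28993987 -0.66297976  1.69743534  0.1886099   1.2192965
  1.50782516]
red [549.1 133.9] [532, 117, 35, 34, 909] top [0.5383 0.1055] mid [0.539  0.1092]
red [355.6 212.2] [345, 201, 23, 23, 388] top [ 0.6194 -0.1321] mid [ 0.6213 -0.1317]
yellow [559.3  88.8] [541, 71, 37, 37, 1041] top [0.4873 0.1098] mid [0.4873 0.1137]
yellow [362.2 143.8] [351, 132, 24, 24, 429] top [ 0.5315 -0.1198] mid [ 0.5322 -0.1192]
green [363.9  64.6] [352, 52, 25, 27, 517] top [ 0.443  -0.1142] mid [ 0.4424 -0.1135]
green [268.1 148. ] [257, 136, 24, 24, 426] top [ 0.5271 -0.2348] mid [ 0.5277 -0.2358]
green [539.6 175.4] [524, 160, 33, 31, 771] top [0.5893 0.101 ] mid [0.5907 0.1047]
green [ 50.9 295.9] [0, 266, 113, 76, 3771] top [ 0.7111 -0.5745] mid [ 0.7142 -0.5802]
blue [570.3  39.4] [551, 20, 39, 40, 1178] top [0.4363 0.1141] mid [0.4356 0.1179]
blue [268.2  69.5] [255, 56, 27, 28, 553] top [ 0.4392 -0.2227] mid [ 0.4385 -0.2235]
blue [280.7 209. ] [270, 198, 22, 23, 394] top [ 0.6069 -0.2292] mid [ 0.6086 -0.2301]
blue [311.9 288.3] [286, 277, 53, 25, 541] top [ 0.7292 -0.1996] mid [ 0.7326 -0.2   ]
```

View pics/w1.png

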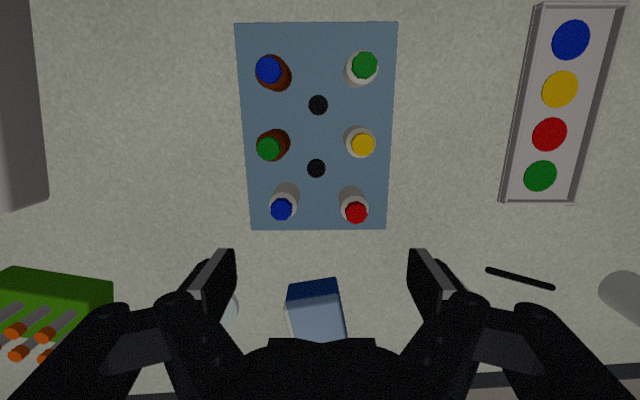

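The wrist view agrees with the triangulation to within about 2 mm. The white caps are at (356,212) red, (362,144) yellow, (364,65) green and (281,209) blue, and the loose black caps at (316,168) and (318,104) are outside the finger paths. I'll pick red first.

```bash
cat >> h.py <<'E'
q=[0.735,0.6781,0,0]
BOT={"red":(.621,-.132),"yellow":(.5325,-.119),"green":(.4435,-.1135),"blue":(.6085,-.230)}
PAD={"red":(.5502,.1643),"yellow":(.4886,.1695),"green":(.612,.1595),"blue":(.4267,.1747)}
ZT=.145
def line(p,v,**k):
    r=bot.movel(list(p),q,vel=v,**k); return r
def st(msg):
    s=monitor.sense(); print(msg,round(s["time_s"],2),np.round(s["tool_pos"],4),"w",round(s["width"],4),"F",np.round(s["contact_force"],1),"j3,j7",np.round(s["joint_positions"],2)[[2,6]])
def pick(k):
    x,y=BOT[k]; gripper_to(.085)
    line((x,y,ZT),.25); line((x,y,.06),.2); st("pre")
    h=line((x,y,.026),.08,guard=15)
    if h: st("HIT"); return False
    gripper_to(.02,35); st("grip"); line((x,y,ZT),.2); st("lift")
    return monitor.sense()["width"]>.03
def place(k,d=(0,0)):
    x,y=PAD[k]; x+=d[0]; y+=d[1]
    line((x,y,ZT),.25); line((x,y,.042),.15); bot.wait(.2); st("above")
    h=line((x,y,.0285),.03,guard=3); st("down %s"%h)
    bot.wait(.2); gripper_to(.075); bot.wait(.1); line((x,y,ZT),.2); st("done")
E
python3 - <<'E'
from h import *
print(pick("red"))
for n in ["side"]:
    c=camera(n); cv2.imwrite(f"pics/{n}2.png",c["image"][:,:,::-1])
E
```

```text
pre 4.17 [ 0.6217 -0.1324  0.0616] w 0.0847 F [-0.1 -0.1  0.7] j3,j7 [-0.59  1.28]
grip 5.32 [ 0.6214 -0.1315  0.0265] w 0.0266 F [-0.8  4.2  5.3] j3,j7 [-0.57  1.25]
lift 6.06 [ 0.6202 -0.1323  0.1438] w 0.0267 F [-0.6 -0.2 -1.1] j3,j7 [-0.63  1.34]
False
```

View pics/side2.png

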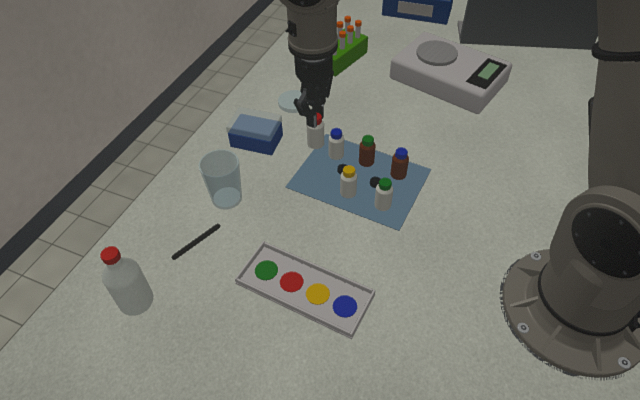

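```bash
python3 - <<'E'
from h import *
a=camera("side")["image"][60:180,250:400]; b=camera("scene")["image"][60:240,150:350]; w=camera("wrist")["image"]
cv2.imwrite("pics/z3.png",np.hstack([cv2.resize(a[:,:,::-1],(400,320),interpolation=2),cv2.resize(b[:,:,::-1],(356,320),interpolation=2)]))
cv2.imwrite("pics/w3.png",w[:,:,::-1])
E
```

```text
(no output)
```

View pics/z3.png

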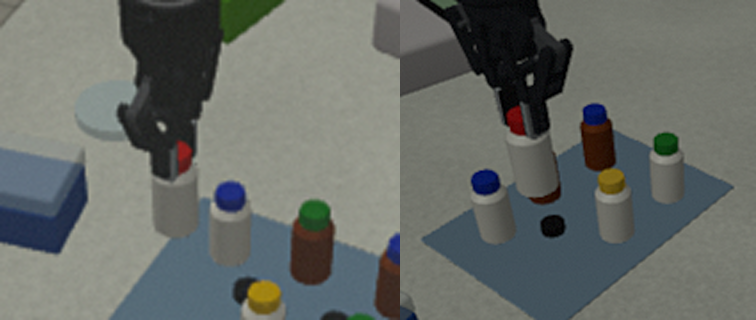

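View pics/w3.png

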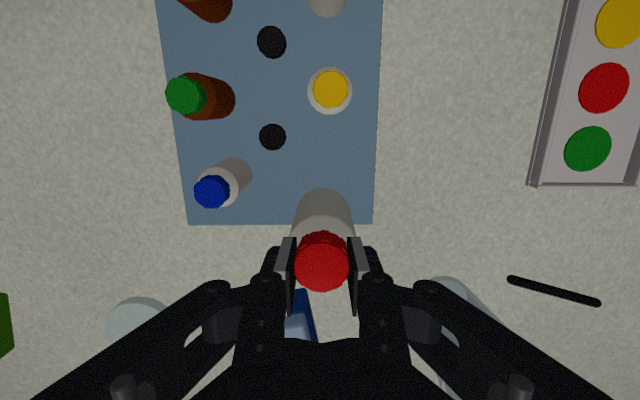

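```bash
python3 - <<'E'
from h import *
st("now")
ax=np.array([.6205,-.132])
for n,uv in (("side",(316.7,148.5)),("scene",(225.8,170))):
    c=camera(n); o,d=ray(c,uv); v=o[:2]-ax; v/=np.linalg.norm(v); t=ax+v*.02
    # z where ray passes nearest to the vertical line at t
    s=((t-o[:2])@d[:2])/(d[:2]@d[:2]); p=o+s*d; print(n,p.round(4),"miss",np.linalg.norm(p[:2]-t).round(4))
c=camera("wrist")
for k,ce,s in blobs(c,100):
    if k=="red":
        print(ce,s)
        for z in (.16,.18,.2): print(z,onplane(c,ce,z).round(4), "diam", s[2]/c["K"][0,0]*np.linalg.norm(onplane(c,ce,z)-c["T"][:3,3]))
E
```

```text
now 6.26 [ 0.6203 -0.1319  0.1436] w 0.0265 F [-0.4 -0.2 -1.6] j3,j7 [-0.63  1.34]
side [ 0.6112 -0.1142  0.1224] miss 0.001
scene [ 0.6363 -0.119   0.124 ] miss 0.004
[602.90454313  86.86830015] [578, 62, 51, 51, 1959]
0.16 [0.5481 0.0242 0.16  ] diam 0.03934437046700686
0.18 [0.548  0.0061 0.18  ] diam 0.03462878971725251
0.2 [ 0.5479 -0.012   0.2   ] diam 0.029913208967498155
[321.17858439 261.25880218] [294, 230, 56, 62, 2755]
0.16 [ 0.6403 -0.1346  0.16  ] diam 0.03669691573605009
0.18 [ 0.6291 -0.1337  0.18  ] diam 0.03229864306409597
0.2 [ 0.618  -0.1328  0.2   ] diam 0.02790037039214185
```

The bottle is hanging upright, but by its cap: width is 26.6 mm and the foot sits about 20–23 mm below the reported TCP. So the fingertips end about 35 mm short of the reported TCP. The cap grip is holding, so I'll set it down with a guarded descent and pick the rest slightly higher.

```bash
sed -i 's/.0285),.03,guard=3/.022),.03,guard=3/; s/width"\]>.03/width"]>.022/' h.py; python3 - <<'E'
from h import *
place("red")
for n in ["side","scene"]:
    c=camera(n); cv2.imwrite(f"pics/{n}4.png",c["image"][:,:,::-1])
    for k,ce,s in blobs(c): 
        if k=="red": print(n,ce.round(1),s,onplane(c,ce,.083).round(4))
E
```

```text
above 8.81 [0.5508 0.1644 0.0429] w 0.0263 F [ 0.1 -0.8 -1.7] j3,j7 [-0.67  0.71]
down True 9.26 [0.5506 0.165  0.0311] w 0.0264 F [-0.4  1.2  7.6] j3,j7 [-0.66  0.7 ]
done 10.8 [0.5497 0.1638 0.144 ] w 0.0748 F [ 0.7 -0.8  0.3] j3,j7 [-0.73  0.81]
side [110.  255.1] [101, 247, 19, 18, 265] [0.8858 0.2885 0.083 ]
side [288.1 261.4] [281, 255, 15, 14, 168] [0.5513 0.1661 0.083 ]
side [293.4 285.6] [280, 275, 23, 17, 91] [0.5181 0.2119 0.083 ]
scene [400.1 225.8] [391, 217, 19, 19, 271] [0.5521 0.1648 0.083 ]
scene [392.2 260. ] [380, 247, 29, 20, 105] [0.6205 0.1848 0.083 ]
```

View pics/side4.png

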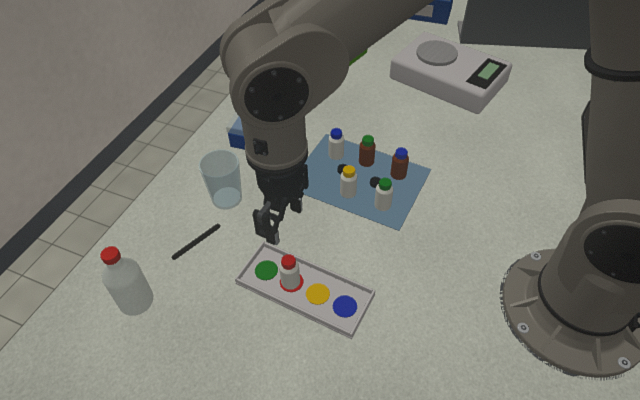

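View pics/scene4.png

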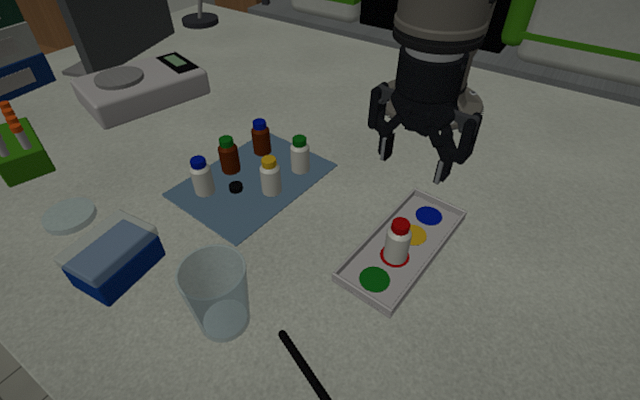

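Red stands upright at the centre of its pad, with an even red ring around its foot at (395,257). On to the other three, using the same method.

```bash
sed -i 's/y,.026),.08/y,.028),.08/' h.py; python3 - <<'E'
from h import *
for k in ["yellow","green","blue"]:
    print(k)
    if not pick(k): print("FAILED pick"); break
    place(k)
for n in ["side","scene"]:
    c=camera(n); cv2.imwrite(f"pics/{n}5.png",c["image"][:,:,::-1])
    for k,ce,s in blobs(c): 
        print(n,k,ce.round(1),s,onplane(c,ce,.083).round(4)[:2])
E
```

```text
yellow
pre 13.03 [ 0.533  -0.1182  0.0606] w 0.0848 F [ 0.8 -0.   0.7] j3,j7 [-0.61  1.29]
grip 14.14 [ 0.5328 -0.119   0.0283] w 0.0265 F [0.7 0.4 5.6] j3,j7 [-0.59  1.25]
lift 14.88 [ 0.5318 -0.1192  0.144 ] w 0.0263 F [-0.   0.3 -0. ] j3,j7 [-0.66  1.37]
above 17.23 [0.4892 0.1696 0.0428] w 0.0269 F [ 0.2 -0.1 -0.5] j3,j7 [-0.71  0.65]
down True 17.64 [0.4889 0.1695 0.0327] w 0.0267 F [0.2 0.  3.9] j3,j7 [-0.7   0.64]
done 19.18 [0.4882 0.169  0.1441] w 0.0752 F [-0.1  0.2 -0.7] j3,j7 [-0.79  0.78]
green
pre 21.32 [ 0.444  -0.1127  0.0605] w 0.085 F [ 0.9 -0.4  0.4] j3,j7 [-0.62  1.34]
grip 22.43 [ 0.4438 -0.1135  0.0283] w 0.0265 F [-0.1  0.8  5.4] j3,j7 [-0.59  1.29]
lift 23.16 [ 0.4429 -0.1136  0.1441] w 0.0266 F [-0.6 -0.8 -1.2] j3,j7 [-0.67  1.47]
above 25.62 [0.6126 0.1596 0.043 ] w 0.0262 F [ 0.2  0.6 -0.8] j3,j7 [-0.64  0.77]
down True 26.04 [0.6123 0.1595 0.0327] w 0.0261 F [ 0.4 -1.4  3.2] j3,j7 [-0.64  0.76]
done 27.57 [0.6116 0.1591 0.1442] w 0.0747 F [-0.5  0.7 -0.2] j3,j7 [-0.7   0.84]
blue
pre 30.12 [ 0.6091 -0.2295  0.0608] w 0.0848 F [ 0.1 -0.1  0.2] j3,j7 [-0.58 
[... 1477 characters left out ...]
 36.3] [505, 0, 135, 61, 1454] [-0.4623  0.2069]
scene green [ 22.9 156.7] [0, 118, 55, 69, 2070] [ 0.7887 -0.5124]
scene green [225.4 141.3] [219, 135, 14, 13, 141] [ 0.5343 -0.2286]
scene green [380.3 248.9] [371, 240, 20, 19, 297] [0.6115 0.161 ]
scene green [369.8 283.9] [360, 270, 30, 22, 128] [0.6748 0.1779]
scene blue [43.2 71.3] [36, 69, 15, 7, 39] [ 0.5645 -0.8589]
scene blue [43.  80.4] [39, 77, 11, 8, 30] [ 0.5932 -0.806 ]
scene blue [259.  123.9] [253, 118, 13, 12, 133] [ 0.446  -0.2161]
scene blue [436.7 185.9] [429, 178, 17, 16, 211] [0.4281 0.176 ]
scene blue [435.1 221.8] [428, 216, 14, 9, 31] [0.5133 0.207 ]
scene blue [122.3 274.5] [63, 236, 102, 70, 1444] [ 0.8529 -0.1143]
```

```bash
python3 - <<'E'
from h import *
line((.46,.12,.26),.25)
c=camera("wrist"); s=camera("scene"); d=camera("side")
B={n:blobs(x,60) for n,x in(("w",c),("s",s),("d",d))}
A=s["image"][90:320,150:480]; C=d["image"][120:350,220:450]
cv2.imwrite("pics/f1.png",np.hstack([cv2.resize(A[:,:,::-1],(459,320),interpolation=2),cv2.resize(C[:,:,::-1],(320,320),interpolation=2)]))
cv2.imwrite("pics/f2.png",c["image"][:,:,::-1])
for k,ce,t in B["w"]: print(k,ce.round(),t[4],onplane(c,ce,.088).round(4)[:2])
for k,ce,t in B["s"]:
    for k2,ce2,t2 in B["d"]:
        if k==k2:
            p,r=tri([ray(s,ce),ray(d,ce2)])
            if r<.003 and p[2]<.1: print("tri",k,p.round(4))
st("end")
E
```

```text
red [351. 208.] 193 [0.5102 0.1523]
red [360. 234.] 386 [0.5481 0.1631]
yellow [350. 170.] 199 [0.4609 0.1545]
yellow [363. 189.] 415 [0.4864 0.1688]
green [635. 224.] 129 [0.5619 0.5204]
green [ 67. 239.] 431 [ 0.5234 -0.2251]
green [342. 247.] 84 [0.5652 0.1374]
green [359. 273.] 332 [0.6067 0.1594]
blue [349. 129.] 194 [0.412  0.1559]
blue [365. 140.] 437 [0.4261 0.1741]
blue [ 53. 174.] 564 [ 0.4368 -0.2124]
blue [182. 374.] 367 [ 0.7627 -0.1236]
tri red [0.5516 0.165  0.0822]
tri yellow [0.4889 0.1709 0.0823]
tri green [ 0.528  -0.2353  0.0755]
tri green [0.6123 0.1609 0.0842]
tri blue [ 0.44   -0.2213  0.0772]
tri blue [0.4279 0.1763 0.0826]
tri blue [ 0.8303 -0.1932 -0.0015]
end 37.81 [0.4591 0.1203 0.2588] w 0.0754 F [-0.2  0.9 -0.1] j3,j7 [-0.85  1.03]
```

View pics/f1.png

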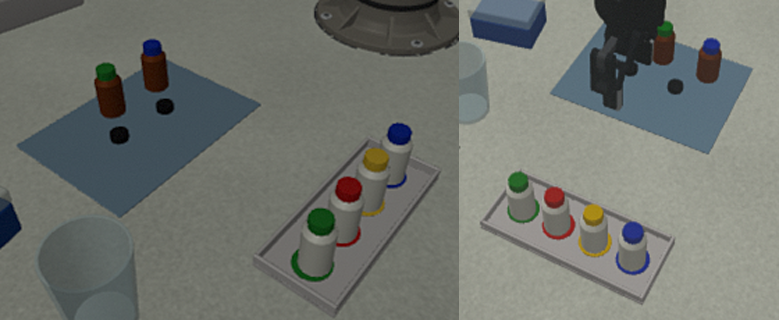

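View pics/f2.png

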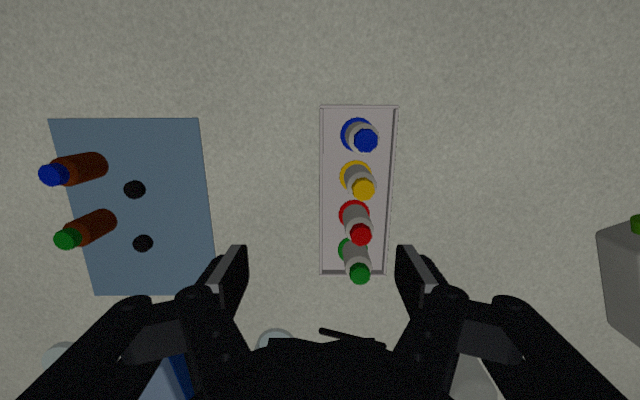

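All four bottles stand on pads of their own colour with rings showing, and the amber bottles measure within 2 mm of where they started. The arm is clear, so I'm handing in.

```bash
python3 - <<'E'
from station import workorder
workorder.close_job()
E
```

```text
the job is handed in; nothing more can be done
```

All four white bottles are standing upright on the pads of their cap colours, and the job was handed in at about 38 s of the 99 s allowed.

- **Placement:** in the last check, the scene and side cameras put each cap within about 2 mm of its pad centre. The wrist view agreed to about 2 mm for red, yellow and blue. For green, seen at a steep angle, it differed by about 5 mm in x. The foot of each bottle shows its pad's colour around it.
- **Amber bottles:** they were not touched. They measured within about 2 mm of their starting positions, which is the camera accuracy.
- **Grasp height:** I aimed for the bottle bodies, but the fingers closed on the caps (width about 26.5 mm). The fingertips seem to end about 35 mm short of the reported tool point. The grip held on all four bottles, so I kept it and lowered each one until it touched its pad.
- **Forces:** the largest contact force I read was about 8 N, well under the limits. I read forces only at individual steps, not continuously.

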